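# Lock the blade arm of the paper trimmer

## Robot

A 6-joint arm with a two-finger parallel gripper is mounted at the origin on the work surface. World frame = base frame: x ahead of the robot, y to its left, z up, the work surface at z = 0. Lengths are in mm, angles in rad, forces in N, time in s.
With the tool pointing down it reaches from about 200 to 875 mm from the base axis. Payload 3.4 kg.
Tool frame: the origin (TCP) lies between the finger pads; the fingertips stand 22 mm ahead of it and the grasp point (between the pads) lies 3 mm ahead of it; z points along the fingers, y is the line along which they close (so a half turn about z gives the same grasp; the last joint's range is limited). The gripper opens to 94 mm and grips with 3 to 60 N. Pads are 16 mm wide; open, the fingers measure 119 mm over their backs; the gripper's body (75 mm by 177 mm) begins 78 mm behind the grasp point.
Start: joints at [-0.121, 0.276, 1.505, -0, 1.361, -0.121], TCP at [575.033, -0.009, 227.493] pointing down, gripper open.
Joint ranges: [-2.89, 2.89], [-0.75, 2.08], [0.22, 2.7], [-1.18, 4.32], [0.11, 2.71], [-2.7, 2.7]. Speed limits (rad/s): [2.57, 2.57, 3.14, 3.14, 3.14, 3.14].

## Interface

Orientations are given as a rotation vector (axis times angle).
In Python, from rig import bot gives the robot as it stands. The module is installed in compiled form; this text tells all that it offers.
- The arm moves only by the shell command python3 -m jog 'ROWS' [OPENING] [FORCE]. ROWS is JSON, a list of rows, each an object with "dp": the shift along the tool's x, y, z in cm, a list of three; "twist": the turn about the tool's z in degrees. A call has 1 to 20 rows; each row is the pose to reach, as a shift and turn from the pose commanded when the call began, along the tool's axes at that moment; what a row does not reach only later rows make up. A row lasts 1/10 s, in which the tool goes at most 50 mm and 8.59 degrees, less where a joint would pass 70% of its speed; a pose out of reach is approached as far as the arm can. A call with a gripper value outside its range is refused whole. OPENING is the opening, from 0 (shut) to 1 (fully open), set as the call begins (- or left out, the last holds). The fingers move at their own pace and stop on an object; FORCE is the grip in N (left out, the last holds). Time passes only in rows, so rows that repeat a pose let the fingers close. It gives the time, the measured TCP pose, the force, the opening and the grip force at its end, in the units of the state.
- bot.observe(): the state, without advancing time (a new reading comes with each control period).
- bot.read_camera(name): name is "scene" or "side" or "wrist"; returns the picture (420x560x3 uint8, blue, green, red); there is no depth.
- bot.camera_info(name): a dict with "K" (3x3 intrinsics, pixels), "distortion" ([k1, k2, p1, p2, k3] as OpenCV has them; the pictures are not rectified), "R" (3x3) and "t" (3): a world point X has camera coordinates R X + t. Camera axes: x right, y down, z forward; pixel columns grow to the right and rows downward; lengths in mm; the calibration is good to about 2 mm. A picture is of the moment at which its call begins: read the wrist's pose just before it. camera_info takes no time and is no camera call; for the wrist camera it gives the pose at the moment of the call.
- bot.close_job(): hands the job in; it is judged then, once.
The state is a dict: "clock": time; "joint_positions": joint angles; "joint_velocities": joint speeds; "effort": joint torques, N m; "position": TCP position; "tool_rot": TCP orientation; "wrist_force": force on the tool from outside, world axes, zero at the start; "moment": the same for the moment, N m; "grip_width": finger opening in mm; "grip_force": force on a finger pad.
Only numpy, scipy, OpenCV 4.12 (cv2) and the standard library are available. Lean on these libraries where they do the work, as an engineer would, in place of code of your own. Each camera call takes 0.05 s, during which the arm holds its last target. There are 200 camera calls.

## Task

Make the paper trimmer safe: with one fingertip hold its yellow spring safety catch down, and meanwhile with the other finger push the red bolt knob sideways, fully home into the eye on the blade arm; then let go, so that the catch springs up again and keeps the bolt there. Do not grip or lift anything: leave the blade arm down and the things lying around where they are.

Things in the scene. Friction and masses are not known exactly. Their poses are not given: they have to be found in the camera images.
- trimmer: green guillotine paper trimmer, fixed; place and yaw vary; board 370 x 336 mm, top at 30 mm. Origin on the table under the lock at its front edge, midway between catch bar and bolt line. x points to the rear of the board (away from the robot within 0.5 rad), z up; the grey blade arm runs along its -y side (y = -147 mm). Apart from bar and knob nothing of the lock or arm is above 66 mm.
- catch_top (a point): centre of the top of the yellow spring catch bar, 120 mm long (trimmer y = -60 to 60 mm), 24 mm wide (trimmer x = -44 to -20 mm), its flat top 82 mm above the table at rest. It sinks straight down without tilting wherever it is pressed, and a fingertip can slide along it while pressing. The point is at trimmer x = -32 mm, y = 0.
- catch (a joint): how far the catch bar is pressed down, m: 0 = up, 0.012 = on its stop. The spring needs about 2.3 N to start and 6 N at the stop. Until pressed 0.008 its tooth blocks the bolt; deeper, the bolt is free. With the bolt home the released catch springs up behind it; with the bolt part way it stays partly down.
- knob_top (a point): centre of the top of the red upright knob of the bolt, 24 mm wide (trimmer x = 20 to 44 mm), 12 mm along the slide, top 102 mm above the table; from 62 mm up its +y side is free for a finger to push. 40 mm gap between bar and knob, centre lines 64 mm apart. At bolt 0 the point is at trimmer x = 32 mm, y = 0; it moves along -y with the bolt.
- bolt (a joint): how far the bolt is slid, in m: 0 = withdrawn (starts within 0.0015 of it), 0.045 = fully home on its stop, inside the eye of the blade arm. It slides along the trimmer's -y (towards the blade arm), has about 2.5 N of friction and stays where it is left.
- blade_arm (a joint): angle of the blade arm in rad: 0 = down (as it starts), up to 1.2 raised; falls by its own weight
- handle_mid (a point): middle of the blade arm's black round handle (26 mm thick, 100 mm long), in front of the trimmer on the blade-arm side, 48 mm above the table; not to be lifted
- parcel: kraft-wrapped block of sheets, 130 x 90 x 45 mm, lying on the trimmer's board behind the lock; origin under its centre; loose, to be left alone
- spool: blue thread spool standing on the trimmer's board, 36 mm across, 50 mm tall; origin under its centre; loose, to be left alone
- book: small red bound book lying on the table left of the trimmer, 150 x 100 x 24 mm; origin under its centre; loose, to be left alone
- glue_jar: white glue jar with blue cap standing on the table left of the trimmer, 64 mm across, 90 mm tall; origin under its centre; loose, to be left alone
- folder: ivory-white bone folder, a flat bar 150 x 22 x 6 mm, lying on the table in front of the trimmer; origin under its centre; loose, to be left alone
- brush: wooden-handled glue brush, 190 mm long, lying on the table right of the trimmer; origin near its middle, on the table; loose, to be left alone
- tape: roll of white tape lying flat on the table right of the trimmer, 90 mm across, 24 mm tall; origin under its centre; loose, to be left alone

How it is judged (in metres and radians):
On the way, in this order (a step that is already met when the one before it is completed fails the run):
1. a finger holds the catch down, the bolt still withdrawn (value of joint catch above 0.008 m and contact force between the fingers and catch above 0.3 N and value of joint bolt below 0.01 m), for 0.1 s.
2. one finger holds the catch down while a finger pushes the bolt along (value of joint catch above 0.006 m and contact force between the fingers and catch above 0.3 N and contact force between the fingers and bolt above 0.3 N and value of joint bolt above 0.012 m), for 0.05 s.
3. the bolt is home with the catch still held down by a finger (value of joint catch above 0.006 m and contact force between the fingers and catch above 0.3 N and value of joint bolt above 0.042 m), for 0.05 s.
At the end, for the whole second after the job is handed in: the bolt is home (slid at least 42 of its 45 mm), the catch has sprung up behind it (within 2 mm of its top), the blade arm is down (within 0.02 rad) (value of joint bolt above 0.042 m and value of joint catch below 0.002 m and value of joint blade_arm below 0.02 rad); the robot touches nothing.
It fails at once if the blade arm is lifted by more than 0.06 rad (value of joint blade_arm above 0.06 rad).
It fails at once if a bystander (parcel, spool, book, glue jar, bone folder, brush or tape) is moved or lifted by more than 30 mm (distance of any of parcel, spool, book, glue_jar, folder, brush, tape from where it was at the start of the episode above 0.03 m).
It also fails if it takes over 35 s, if anything falls off the work surface, if the arm or the gripper's body presses on something with over 40 N, if the wrist force passes 120 N, or if a joint passes its speed limit or range.

## Working session

There is one attempt and no reset: what is moved stays moved. The work goes in short steps, Python scripts to look and compute and a shell command to move; the robot and the scene stay as the last step left them, time stands still between calls to the robot, and variables do not carry over. Pictures are saved under pics/ and viewed, at most 10 in all, crops included, and the job is handed in when it is done.

```bash
mkdir -p pics; python3 - <<'E'
from rig import bot
import cv2,json
s=bot.observe();print(s['clock'],s['position'],s['tool_rot'],s['grip_width'])
for n in("scene","side","wrist"):
    i=bot.camera_info(n);print(n,{k:v.tolist() if hasattr(v,'tolist') else v for k,v in i.items()} if n!='wrist' else '')
    cv2.imwrite(f"pics/{n}0.png",bot.read_camera(n))
E
```

```text
0.0 [5.74488142e+02 5.72162526e-02 2.26637179e+02] [-2.22046620e+00 -2.22046814e+00  1.69539056e-03] 94.35237410655617
scene {'K': [[503.44645613453974, 0.0, 269.29437604676446], [0.0, 503.44645613453974, 210.20693722076433], [0.0, 0.0, 1.0]], 'distortion': [-0.020191929001115532, 0.0, 0.0, 0.0, 0.0], 'R': [[0.5449898976616594, 0.8384309593568944, -0.004420162735875423], [0.652935170542973, -0.42771091964742197, -0.6250912191691507], [-0.5259863824423143, 0.33778231985442103, -0.7805391917636251]], 't': [-359.37498250100697, -291.9977295366879, 1538.8531289551568]}
side {'K': [[499.6186798187726, 0.0, 279.07621856603714], [0.0, 499.6186798187726, 205.8747021740219], [0.0, 0.0, 1.0]], 'distortion': [0.01821101140384528, 0.0, 0.0, 0.0, 0.0], 'R': [[-0.7304413869171116, -0.6827033799621094, -0.019273693650110436], [-0.3619392330356311, 0.4108710503525712, -0.8367705608897543], [0.57918509292642, -0.6042359431302371, -0.5472143575979415]], 't': [453.81767754774364, 244.01031720499657, 827.3237768727491]}
wrist
```

View pics/scene0.png

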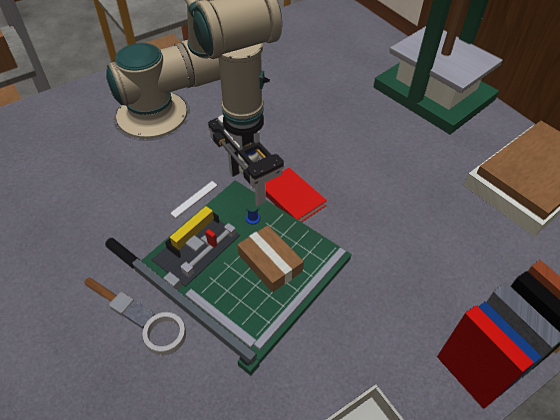

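View pics/wrist0.png

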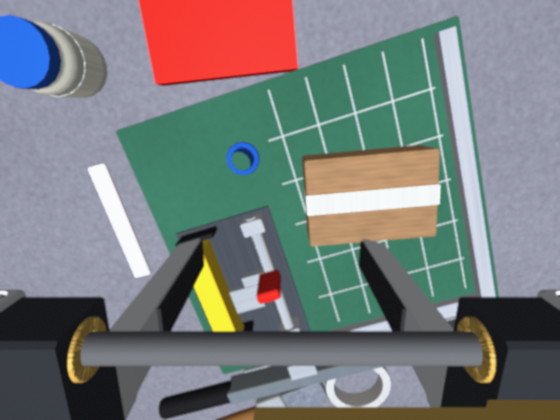

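The scene view shows the yellow bar around (192,229), the red knob at (211,238) and the spool at (253,215). In the wrist view the knob is at (269,287) and the yellow bar at (222,287). I'll enlarge these for corner picking.

```bash
python3 - <<'E'
import cv2,numpy as np
a=cv2.imread('pics/scene0.png')[195:285,155:245];a=cv2.resize(a,(400,400),interpolation=cv2.INTER_CUBIC)
b=cv2.imread('pics/wrist0.png')[215:345,180:310];b=cv2.resize(b,(400,400),interpolation=cv2.INTER_CUBIC)
cv2.imwrite('pics/c0.png',np.hstack([a,b]))
E
```

```text
(no output)
```

View pics/c0.png

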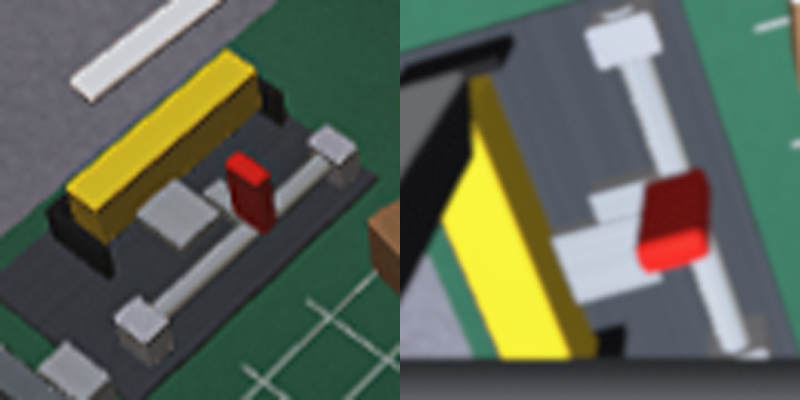

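View pics/side0.png

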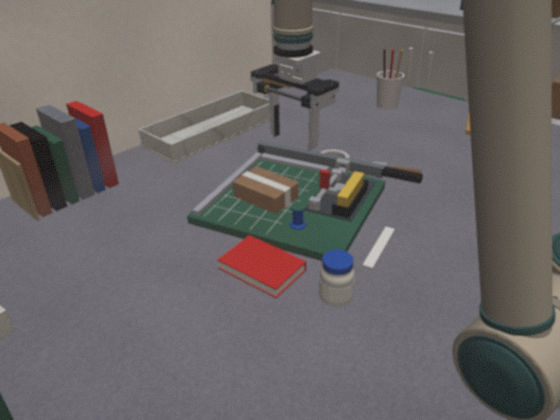

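The crops show the bar top corners at crop (228,50), (258,72), (105,210) and (68,187), and the knob top near (250,167). In the wrist crop the knob top is near (273,252), and the bar's rear top edge runs from (70,115) to (172,358).

```bash
cat > fit.py <<'E'
from rig import bot
import cv2,numpy as np
from scipy.optimize import least_squares
def proj(n,P,ci):
    R=np.array(ci['R'],float);t=np.array(ci['t'],float)
    return cv2.projectPoints(np.array(P,float).reshape(-1,1,3),cv2.Rodrigues(R)[0],t,np.array(ci['K']),np.array(ci['distortion'],float))[0][:,0]
def W(q,P):
    P=np.atleast_2d(P);c,s=np.cos(q[2]),np.sin(q[2])
    return np.c_[q[0]+c*P[:,0]-s*P[:,1],q[1]+s*P[:,0]+c*P[:,1],P[:,2]]
E
python3 - <<'E'
from fit import *
cs,cw=bot.camera_info('scene'),bot.camera_info('wrist')
sc=np.array([[228,50],[258,72],[105,210],[68,187],[250,167]])/4.444+[155,195]
SP=np.array([[-44,60,82],[-20,60,82],[-20,-60,82],[-44,-60,82],[32,0,102]])
wk=np.array([273,252])/3.077+[180,215]; wl=np.array([[70,115],[172,358]])/3.077+[180,215]
def parts(q):
    a=proj('s',W(q,SP),cs)-sc
    k=proj('w',W(q,[32,0,102]),cw)[0]-wk
    L=proj('w',W(q,[[-20,60,82],[-20,-60,82]]),cw);d=L[1]-L[0];n=np.array([-d[1],d[0]])/np.linalg.norm(d)
    return a,k,(wl-L[0])@n
for m,w in(("both",(1,1)),("scene",(1,0)),("wristheavy",(.2,1))):
    r=least_squares(lambda q:np.r_[w[0]*parts(q)[0].ravel(),w[1]*parts(q)[1],w[1]*parts(q)[2]],[550,-60,0.2])
    print(m,r.x.round(3),[p.round(1).tolist() for p in parts(r.x)])
print('spool/wrist cam pos',-np.array(cw['R']).T@np.array(cw['t']))
E
```

```text
both [ 5.32207e+02 -1.02212e+02  3.05000e-01] [[[-0.1, -0.2], [0.5, -0.2], [-1.6, 0.8], [-0.6, 0.5], [-0.1, 0.4]], [-0.5, -0.9], [0.5, 0.1]]
scene [ 5.31924e+02 -1.00924e+02  3.15000e-01] [[[0.1, -0.5], [0.6, -0.6], [-1.0, 0.6], [-0.1, 0.4], [0.4, 0.0]], [-0.9, -2.3], [0.1, 0.5]]
wristheavy [ 5.32483e+02 -1.03408e+02  3.10000e-01] [[[-0.6, 0.1], [-0.0, 0.0], [-1.9, 1.2], [-1.0, 0.9], [-0.5, 0.7]], [-0.3, 0.0], [0.2, 0.2]]
spool/wrist cam pos [575.89739476  81.14794942 384.13609091]
```

```bash
python3 -m jog '[{"dp":[-2.6,-1.7,1],"twist":-5},{"dp":[-5.3,-3.3,3],"twist":-10},{"dp":[-8,-5,5],"twist":-15},{"dp":[-8,-5,7],"twist":-17.8},{"dp":[-8,-5,7.7],"twist":-17.8},{"dp":[-8,-5,7.7],"twist":-17.8},{"dp":[-8,-5,7.7],"twist":-17.8},{"dp":[-8,-5,7.7],"twist":-17.8}]' 0.548
python3 - <<'E'
from fit import *
s=bot.observe();print(s['clock'],s['position'],s['tool_rot'],s['grip_width'],s['wrist_force'])
R=cv2.Rodrigues(np.array(s['tool_rot']))[0];print(R.round(3))
a=bot.read_camera('wrist');ci=bot.camera_info('wrist')
q=[532.3,-102.5,.31]
print(proj('w',W(q,[[32,0,102],[-20,60,82],[-20,-60,82],[-44,-60,82],[-44,60,82]]),ci).round(1).tolist())
b=bot.read_camera('scene')[190:285,150:260]
cv2.imwrite('pics/w1.png',a);cv2.imwrite('pics/s1.png',cv2.resize(b,None,fx=5,fy=5,interpolation=cv2.INTER_CUBIC))
E
```

```text
clock: 0.95
position: [526.1, -79.8, 151.5]
tool_rot: [1.849, 2.537, 0.001]
wrist_force: [0.3, 0.6, 0.0]
grip_width: 51.9
grip_force: 0.0
0.95 [526.09295327 -79.75149401 151.45754803] [1.84917247e+00 2.53725841e+00 1.22700248e-03] 51.86821450826037 [0.34523852 0.59648471 0.03462956]
[[-0.306  0.952  0.002]
 [ 0.952  0.306 -0.001]
 [-0.001  0.002 -1.   ]]
[[323.5, 267.3], [250.3, 178.0], [253.9, 322.6], [224.6, 322.6], [216.7, 177.9]]
```

View pics/w1.png

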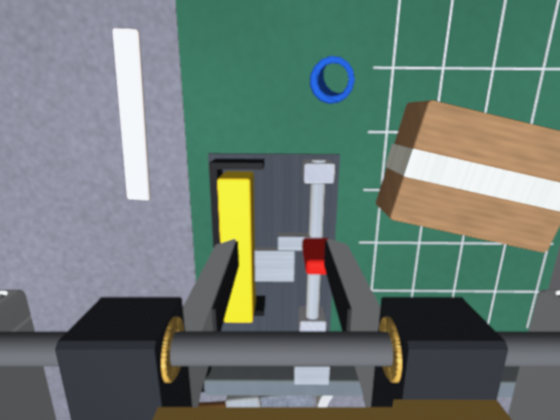

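View pics/s1.png

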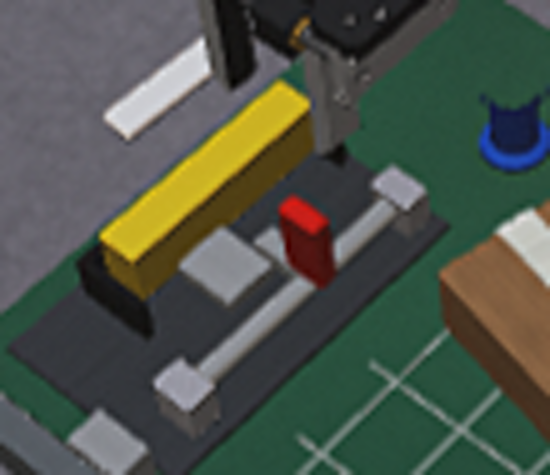

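The wrist view shows the fingertips straddling the lock: left finger over the bar (about (225,245)), right one just beyond the knob's free +y side (red at (303-328, 238-272), partly hidden). The predicted bar edges agree with the picture to about 3 px, and the spool and parcel are clear. I'll descend and press the catch.

```bash
python3 -m jog '[{"dp":[0,0,1.5]},{"dp":[0,0,3]},{"dp":[0,0,4]},{"dp":[0,0,4.4]},{"dp":[0,0,4.4]},{"dp":[0,0,4.4]}]'; python3 -m jog '[{"dp":[0,0,0.4]},{"dp":[0,0,0.7]},{"dp":[0,0,1.0]},{"dp":[0,0,1.0]},{"dp":[0,0,1.0]}]'
```

```text
invalid input at $[0]: expected keys dp, twist
invalid input at $[0]: expected keys dp, twist
```

```bash
python3 -m jog '[{"dp":[0,0,1.5],"twist":0},{"dp":[0,0,3],"twist":0},{"dp":[0,0,4],"twist":0},{"dp":[0,0,4.4],"twist":0},{"dp":[0,0,4.4],"twist":0},{"dp":[0,0,4.4],"twist":0}]'; python3 -m jog '[{"dp":[0,0,0.4],"twist":0},{"dp":[0,0,0.7],"twist":0},{"dp":[0,0,1.0],"twist":0},{"dp":[0,0,1.0],"twist":0},{"dp":[0,0,1.0],"twist":0}]'
```

```text
clock: 1.65
position: [525.5, -80.1, 107.0]
tool_rot: [1.85, 2.538, 0.001]
wrist_force: [0.9, 0.4, 0.9]
grip_width: 51.5
grip_force: 0.0
clock: 2.15
position: [526.0, -80.3, 97.0]
tool_rot: [1.85, 2.537, 0.001]
wrist_force: [1.9, -0.1, 4.3]
grip_width: 51.5
grip_force: 2.2
```

```bash
python3 -m jog '[{"dp":[0,0,0.2],"twist":0},{"dp":[0,0,0.4],"twist":0},{"dp":[0,0,0.4],"twist":0},{"dp":[0,0,0.4],"twist":0},{"dp":[0,0,0.4],"twist":0}]'; python3 - <<'E'
from fit import *
b=bot.read_camera('scene')[190:285,150:260];cv2.imwrite('pics/s2.png',cv2.resize(b,None,fx=5,fy=5,interpolation=cv2.INTER_CUBIC))
E
```

```text
clock: 2.65
position: [525.9, -80.3, 93.0]
tool_rot: [1.85, 2.537, 0.001]
wrist_force: [2.1, -0.2, 5.5]
grip_width: 51.8
grip_force: 2.8
```

View pics/s2.png

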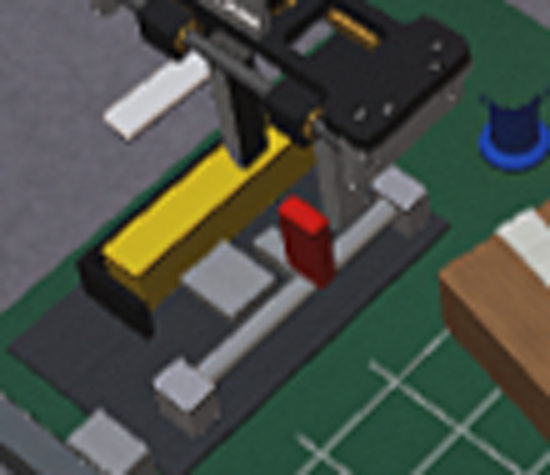

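The left finger rests centrally on the sunken yellow bar (crop (250,150)), and the right finger stands beyond the knob (crop (345,190)) at the right height. The catch is about 11 mm down, so I'll push now.

```bash
python3 -m jog '[{"dp":[-0.4,0,0],"twist":0},{"dp":[-0.8,0,0],"twist":0},{"dp":[-1.2,0,0],"twist":0},{"dp":[-1.6,0,0],"twist":0},{"dp":[-2,0,0],"twist":0},{"dp":[-2,0,0],"twist":0}]'; python3 -m jog '[{"dp":[-0.5,0,0],"twist":0},{"dp":[-1,0,0],"twist":0},{"dp":[-1.5,0,0],"twist":0},{"dp":[-2,0,0],"twist":0},{"dp":[-2.5,0,0],"twist":0},{"dp":[-2.8,0,0],"twist":0},{"dp":[-2.8,0,0],"twist":0}]'
```

```text
clock: 3.3
position: [529.1, -96.5, 92.1]
tool_rot: [-1.849, -2.532, -0.003]
wrist_force: [-1.2, 5.2, 6.3]
grip_width: 50.9
grip_force: 3.7
clock: 4.0
position: [537.4, -123.0, 92.1]
tool_rot: [-1.849, -2.531, -0.003]
wrist_force: [-1.9, 5.6, 6.9]
grip_width: 51.4
grip_force: 3.7
```

```bash
python3 -m jog '[{"dp":[-0.3,0,0],"twist":0},{"dp":[-0.6,0,0],"twist":0},{"dp":[-0.8,0,0],"twist":0},{"dp":[-0.8,0,0],"twist":0}]'; python3 -m jog '[{"dp":[-0.2,0,0],"twist":0},{"dp":[-0.4,0,0],"twist":0},{"dp":[-0.4,0,0],"twist":0}]'
```

```text
clock: 4.4
position: [539.6, -130.3, 92.1]
tool_rot: [-1.848, -2.531, -0.003]
wrist_force: [-2.5, 6.2, 8.3]
grip_width: 51.6
grip_force: 3.9
clock: 4.7
position: [540.0, -131.6, 92.1]
tool_rot: [-1.846, -2.527, -0.007]
wrist_force: [-2.4, 12.2, 10.7]
grip_width: 51.5
grip_force: 7.3
```

```bash
python3 -m jog '[{"dp":[-0.2,0,0],"twist":0},{"dp":[-0.2,0,0],"twist":0},{"dp":[-0.2,0,0],"twist":0}]'; python3 - <<'E'
from fit import *
b=bot.read_camera('scene')[190:285,150:260];cv2.imwrite('pics/s3.png',cv2.resize(b,None,fx=5,fy=5,interpolation=cv2.INTER_CUBIC))
E
```

```text
clock: 5.0
position: [540.1, -131.7, 92.1]
tool_rot: [-1.845, -2.525, -0.01]
wrist_force: [-4.3, 15.9, 13.1]
grip_width: 51.7
grip_force: 9.1
```

View pics/s3.png

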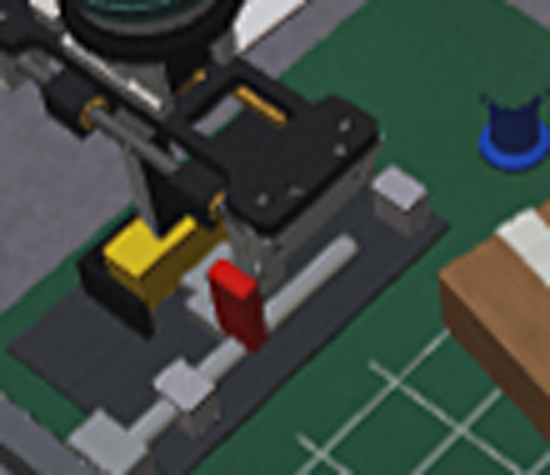

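The bolt runs through its bracket into the eye (crop (110,440)) with the knob at (235,300), and the position no longer changes while the force rises, so it is on its stop. Next I ease off the push and lift straight up.

```bash
python3 -m jog '[{"dp":[0.4,0,0],"twist":0},{"dp":[0.9,0,0],"twist":0},{"dp":[0.9,0,0],"twist":0},{"dp":[0.9,0,-0.8],"twist":0},{"dp":[0.9,0,-2],"twist":0},{"dp":[0.9,0,-4],"twist":0},{"dp":[0.9,0,-7],"twist":0},{"dp":[0.9,0,-10],"twist":0},{"dp":[2.9,0,-12],"twist":0},{"dp":[4.9,0,-13],"twist":0},{"dp":[4.9,0,-13],"twist":0},{"dp":[4.9,0,-13],"twist":0}]'; python3 - <<'E'
from fit import *
b=bot.read_camera('scene')[190:285,150:260];cv2.imwrite('pics/s4.png',cv2.resize(b,None,fx=5,fy=5,interpolation=cv2.INTER_CUBIC))
E
```

```text
clock: 6.25
position: [528.7, -92.3, 222.4]
tool_rot: [-1.85, -2.539, 0.001]
wrist_force: [0.8, 0.8, -0.1]
grip_width: 51.5
grip_force: 0.0
```

View pics/s4.png

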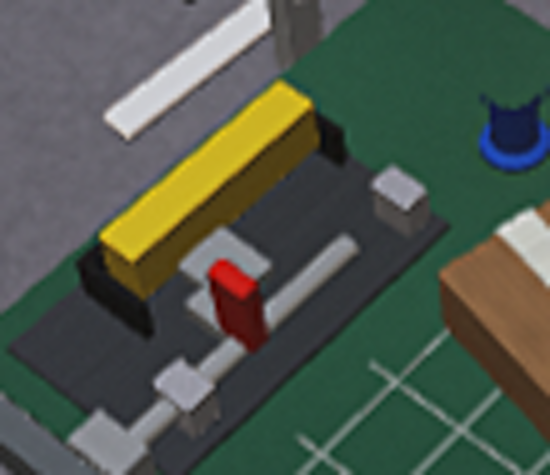

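The bar is fully up again, with corners at (280,82) and (103,240) as at the start. The knob is still home at (235,300), and the gripper is clear.

```bash
python3 -c "
from rig import bot
print(bot.close_job())"
```

```text
the job is handed in; nothing more can be done
None
```

The bolt is fully home in the eye, the catch has sprung up behind it, the gripper is clear, and I handed the job in; no verdict was returned.

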